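Draw the grey enclosure's door tight with its T-handle latch

TASK

Two small electrical enclosures lie on their backs on the bench with their doors upward. Close up the grey one: take its red T-handle and turn it clockwise, seen from above, all the way to its stop, so that the door is drawn down tight on its gasket; then let go. The blue enclosure is still being worked on, so leave its black T-handle as it stands.

Things in the scene. Friction and masses are not known exactly. Their poses are not given: they have to be found in the camera images.
- grey_handle (a point): Centre of the red T-handle's bar on the grey enclosure, on the turning axis; x along the bar, z up the axis (within 3 degrees of vertical). Bar 80 mm long, 14 wide, 20 high, level, about 0.13 m above the bench. Its underside is 26 mm above the door's face, 21 mm above a steel collar (46 mm across); a 13 mm stem carries it.
- grey_latch (a joint): Turn of the red T-handle, rad, growing clockwise seen from above: 0 slack, 1.40 at its stop (tight, bar pointing at the two white marks on the door); starts between 0 and 0.2. Stays where left. Stiff: 0.14 N m of friction plus up to 0.1 N m from the gasket, so grip the bar's centre across its 14 mm width with some 30 N or more.
- grey_door (a joint): How far the grey door is drawn in about its hinge, rad: 0 standing off its gasket (front edge 9 mm high), 0.045 tight and level. Follows the latch (0.032 per rad); the handle sinks 6 mm in all. Enclosure 190 mm front to back, 160 wide, 80 high, plus a 14 mm door hinged on the far edge, 128 mm behind the handle; fixed to the bench, to the left or right of the blue one.
- blue_handle_end (a point): One end of the black T-handle's bar on the blue enclosure (same make and size, also fixed), 40 mm from its turning axis, at the bar's mid height; x points from the axis to this end. Its latch stands anywhere from slack to nearly tight and must not be turned. Wall shelves hang over the back of the bench, their front edges at x = 0.72 m, the lowest 0.3 m up: keep the wrist in front of them.

How it is judged:
By the outcome, as a careful person would: the job done as asked, in the order asked, and still so for the second after the job is handed in, with the robot touching nothing.
It also fails if it takes over 34 s, if anything falls off the work surface, if the arm or the gripper's body presses on something with over 40 N, if the wrist force passes 120 N, or if a joint passes its speed limit or range.

ROBOT

A 6-joint arm with a two-finger parallel gripper is mounted at the origin on a cart in front of the work surface, level with it; the furniture and walls round the work are solid. World frame = base frame: x ahead of the robot, y to its left, z up, the work surface at z = 0. Lengths are in m, angles in rad, forces in N, time in s.
With the tool pointing down it reaches from about 0.325 to 0.9 m from the base axis. Payload 3.5 kg.
Tool frame: the origin (TCP) lies midway between the tips of the shut fingers; the grasp point (between the pads) lies 19 mm behind it (robot.grasp_offset is the distance from the TCP to the grasp point, in m); z points along the fingers, y is the line along which they close (so a half turn about z gives the same grasp; the last joint's range is limited). The gripper opens to 85 mm and grips with 20 to 120 N. Pads are 22 mm wide; open, the fingers measure 114 mm over their backs; the gripper's body (76 mm by 85 mm) begins 54 mm behind the grasp point. The pads swing forward as they close: fully open they stand 13 mm farther back than shut.
Start: joints at [1.094, 0.276, -0.026, 1.268, 0, 1.467], TCP at [0.228, 0.582, 0.231] pointing down, gripper open.
Joint ranges: [-3.12, 3.12], [-0.85, 1.88], [-1.08, 1.24], [-1.95, 2.15], [-1.57, 1.53], [-3.14, 3.14]. Speed limits (rad/s): [2.57, 2.57, 3.14, 3.14, 3.14, 3.14].

INTERFACE

Orientations are given as a unit quaternion [x, y, z, w].
In Python, from bench import robot gives the robot as it stands.
- The arm moves only by the tool step_arm, never from a script. Its arguments are lists of equal length, an entry for each row: "slide": the shift along the world's x, y, z in m, a list of three; "delta_rot": the turn, a rotation vector about the world's x, y, z in rad, a list of three. In form: {"slide": [[dx, dy, dz], ...], "delta_rot": [[rx, ry, rz], ...]}. A call has 1 to 8 rows; each row shifts and turns the commanded pose from where the row before left it; what a row does not reach is not made up. A row lasts 1/8 s, in which the tool goes at most 62.5 mm and 10.7 degrees, less where a joint would pass 70% of its speed; a pose out of reach is approached as far as the arm can. A call with a gripper value outside its range is refused whole. "grip" is the finger opening in m, from 0 to 0.0854, set as the call begins (left out, the last holds). The fingers move at their own pace and stop on an object; "force" is the grip in N (left out, the last holds). Time passes only in rows, so rows that do not move let the fingers close. It gives the time, the measured TCP pose, the force, the opening and the grip force at its end, in the units of the state.
- robot.get_state(): the state, without advancing time (a new reading comes with each control period).
- robot.read_camera(name): name is "scene" or "top" or "wrist"; returns (picture, depth): 480x640x3 uint8, red, green, blue; 480x640 float32, m along the optical axis (not along the pixel's ray), 0 where there is no reading.
- robot.camera_model(name): a dict with "fov_y" (degrees; the focal length in pixels is half the picture's height over the tangent of half this angle, whatever the lens; pixels are square), "cx", "cy" (the principal point, pixels), "k1" (the pictures are not rectified: a ray, as slopes to the right and down, at radius r is drawn at 1 + k1 r^2 times it, then the intrinsics apply), "eye" and "rotation" of the camera in the world. Camera axes: x right, y down, z forward; pixel columns grow to the right and rows downward; lengths in m; the calibration is good to about 2 mm. A picture is of the moment at which its call begins: read the wrist's pose just before it. camera_model takes no time and is no camera call; for the wrist camera it gives the pose at the moment of the call.
- robot.hand_in(): hands the job in; it is judged then, once.
Trained networks look in the newest picture that a camera, given by its name, has taken for a name from the list of things; names that differ only in an ending like _2 or _b are one class to them, and where a whole thing is asked for, a point or a joint stands for the part that bears it (a point fixed in the world has none). Each returns a list of dicts, best first, with "confidence" (0 to 1); they miss things now and then, are a little off and sometimes report something else, mostly with a low value. They report only what shows in the picture. A call takes as long as a camera call.
- robot.outline_of(query, camera): "mask" (480x640 bool, what is visible of it) and "location" ([row, column] as shares, 0 to 1, of the picture: columns of its width, rows of its height, amid what is visible of it).
- robot.pinpoint(query, camera): "location" ([row, column] as shares, 0 to 1, of the picture: columns of its width, rows of its height: a listed point, or the origin of a listed thing).
The state is a dict: "time_s": time; "joints": joint angles; "joint_velocities": joint speeds; "joint_torque": joint torques, N m; "eef_pos": TCP position; "eef_rot": TCP orientation; "wrist_force": force on the tool from outside, world axes, zero at the start; "moment": the same for the moment, N m; "finger_gap": finger opening in m; "finger_force": force on a finger pad.
Only numpy, scipy, OpenCV 4.12 (cv2) and the standard library are available. Lean on these libraries where they do the work, as an engineer would, in place of code of your own. Each camera call takes 0.05 s, during which the arm holds its last target. There are 200 camera calls.

## Working session

There is one attempt and no reset: what is moved stays moved. The work goes in short steps, Python scripts to look and compute and a tool call to move; the robot and the scene stay as the last step left them, time stands still between calls to the robot, and variables do not carry over. Pictures are saved under pics/ and viewed, at most 10 in all, crops included, and the job is handed in when it is done.

Besides the shell and the picture viewer there is one more tool, called after "Call:" in YAML: its name, and indented under it one key for each argument. step_arm: Moves the arm, as the interface text tells. Its arguments: {"type":"object","properties":{"slide":{"type":"array","items":{"type":"array","items":{"type":"number"}}},"delta_rot":{"type":"array","items":{"type":"array","items":{"type":"number"}}},"grip":{"type":"number"},"force":{"type":"number"}},"required":["slide","delta_rot"]}

```bash
mkdir -p pics; cat > h.py <<'E'
import numpy as np, cv2
from bench import robot
def ray(m,u,v):
    f=240/np.tan(np.radians(m['fov_y'])/2)
    d=np.array([(u-m['cx'])/f,(v-m['cy'])/f]); s=d.copy()
    for _ in range(20): s=d/(1+m['k1']*(s@s))
    return np.array([s[0],s[1],1.])
def pt(m,u,v,depth): return np.array(m['eye'])+np.array(m['rotation'])@(ray(m,u,v)*depth)
def atz(m,u,v,z):
    r=np.array(m['rotation'])@ray(m,u,v); e=np.array(m['eye']); return e+r*(z-e[2])/r[2]
def maskpts(m,mask,D):
    return np.array([pt(m,u,v,D[v,u]) for v,u in zip(*np.nonzero(mask&(D>0)))])
E
python3 - <<'E'
from h import *
s=robot.get_state(); print(s['time_s'],s['eef_pos'],s['eef_rot'])
for c in ['scene','top']:
    m=robot.camera_model(c); I,D=robot.read_camera(c); cv2.imwrite(f'pics/{c}.png',I[:,:,::-1])
    print(c,np.round(m['eye'],3))
    for q in ['grey_handle','blue_handle_end']:
        for r in robot.pinpoint(q,c)[:3]:
            v,u=r['location'][0]*480,r['location'][1]*640
            print(q,r['confidence'],round(u),round(v),np.round(atz(m,u,v,.13),3),np.round(pt(m,u,v,D[int(v),int(u)]),3))
    for r in robot.outline_of('grey_handle',c)[:2]:
        P=maskpts(m,r['mask'],D); print('mask',r['confidence'],len(P),np.round(r['location'],3)); 
        if len(P)>10:
            P=P[P[:,2]>np.percentile(P[:,2],90)-.01]; print(len(P),np.median(P,0)); w,V=np.linalg.eigh(np.cov(P[:,:2].T)); print(np.sqrt(w),V[:,1])
E
```

```text
0.0 [0.22786119 0.58111387 0.23013123] [ 1.85816476e-01  9.82583806e-01 -1.09629370e-03 -3.14141885e-04]
scene [ 0.279 -0.476  0.8  ]Traceback (most recent call last):
  File "<stdin>", line 9, in <module>
  File "h.py", line 10, in atz
    r=np.array(m['rotation'])@ray(m,u,v); e=np.array(m['eye']); return e+r*(z-e[2])/r[2]
      ~~~~~~~~~~~~~~~~~~~~~~~^~~~~~~~~~~
ValueError: matmul: Input operand 1 has a mismatch in its core dimension 0, with gufunc signature (n?,k),(k,m?)->(n?,m?) (size 3 is different from 4)
```

```bash
sed -i "s/np.array(m\['rotation'\])/R(m['rotation'])/; 2a from scipy.spatial.transform import Rotation as Ro\ndef R(q): return Ro.from_quat(q).as_matrix()" h.py
cat > look.py <<'E'
from h import *
import sys
s=robot.get_state(); print(s['time_s'],s['eef_pos'],s['eef_rot'])
for c in sys.argv[2:]:
    m=robot.camera_model(c); I,D=robot.read_camera(c); cv2.imwrite(f'pics/{sys.argv[1]}{c}.png',I[:,:,::-1])
    print(c,np.round(m['eye'],3))
    for q in ['grey_handle','blue_handle_end']:
        for r in robot.pinpoint(q,c)[:3]:
            v,u=r['location'][0]*480,r['location'][1]*640
            print(q,r['confidence'],round(u),round(v),np.round(atz(m,u,v,.13),3),np.round(pt(m,u,v,D[int(v),int(u)]),3))
    for q in ['grey_handle','blue_handle_end']:
      for r in robot.outline_of(q,c)[:2]:
        P=maskpts(m,r['mask'],D); print('mask',q,r['confidence'],len(P),np.round(r['location'],3)); 
        if len(P)>10:
            P=P[P[:,2]>np.percentile(P[:,2],90)-.01]; print(len(P),np.median(P,0),P.min(0),P.max(0)); w,V=np.linalg.eigh(np.cov(P[:,:2].T)); print(np.sqrt(w),V[:,1])
E
python3 look.py a scene top
```

```text
0.1 [0.2279089  0.58119375 0.23025616] [ 1.85820848e-01  9.82583115e-01 -9.77289356e-04 -2.82909464e-04]
scene [ 0.279 -0.476  0.8  ]
grey_handle 0.63 263 184 [0.529 0.314 0.13 ] [0.527 0.307 0.135]
blue_handle_end 0.79 319 321 [ 0.475 -0.064  0.13 ] [ 0.484 -0.044  0.098]
mask grey_handle 0.91 353 [0.386 0.404]
213 [0.51874551 0.31245272 0.14625672] [0.48592777 0.30227269 0.13885137] [0.56065673 0.32974009 0.15214807]
[0.00315825 0.02195652] [-0.97395095  0.2267588 ]
mask blue_handle_end 0.97 665 [0.689 0.534]
443 [ 0.50081425 -0.09932107  0.14481845] [ 0.47222482 -0.12895639  0.13662609] [ 0.53144009 -0.06701336  0.14966838]
[0.00387565 0.02247412] [-0.696447    0.71760824]
top [0.496 0.097 1.204]
grey_handle 0.77 205 269 [0.528 0.32  0.13 ] [0.527 0.317 0.148]
blue_handle_end 0.83 378 289 [ 0.483 -0.069  0.13 ] [ 0.483 -0.073  0.102]
mask grey_handle 0.59 245 [0.557 0.322]
215 [0.52440092 0.31361385 0.14618353] [0.48932185 0.30154724 0.13908717] [0.5623675  0.32726512 0.15235173]
[0.00391115 0.02222968] [-0.97841933  0.20662916]
mask blue_handle_end 0.79 245 [0.574 0.608]
216 [ 0.50538213 -0.09794809  0.14396102] [ 0.47634953 -0.12802108  0.13671815] [ 0.53472637 -0.06692211  0.14959261]
[0.00396307 0.02235725] [-0.69567807  0.71835369]
```

View pics/ascene.png

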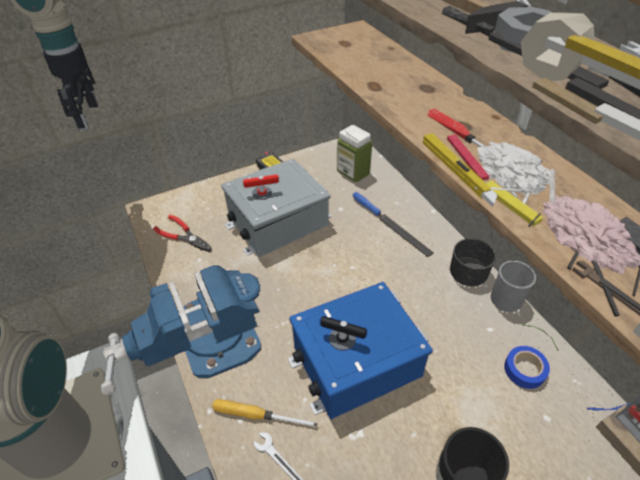

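View pics/atop.png

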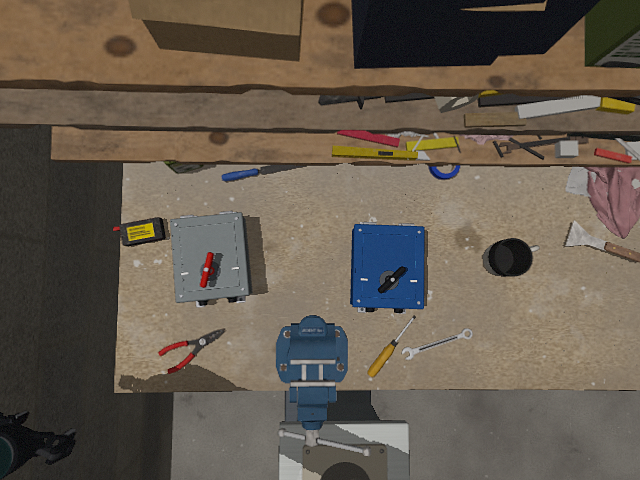

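The scene picture shows the red T-handle at about (262,182) and the black one at (343,327). In the top picture the red bar is at (207,269), with its white marks at (185,272) and (235,268), so it is near slack. The grey enclosure is on the left, and all heights fit. Next I move above the handle.

Call:
step_arm:
  slide:
    - [0.037,-0.0334,0.002]
    - [0.037,-0.0334,0.002]
    - [0.037,-0.0334,0.002]
    - [0.037,-0.0334,0.002]
    - [0.037,-0.0334,0.002]
    - [0.037,-0.0334,0.002]
    - [0.037,-0.0334,0.002]
    - [0.037,-0.0334,0.002]
  delta_rot:
    - [0,0,0.02]
    - [0,0,0.02]
    - [0,0,0.02]
    - [0,0,0.02]
    - [0,0,0.02]
    - [0,0,0.02]
    - [0,0,0.02]
    - [0,0,0.02]
  grip: 0.085

```text
time_s: 1.6
eef_pos: [0.5254, 0.3135, 0.2476]
eef_rot: [0.106, 0.994, 0.0, 0.0]
wrist_force: [0.1, 0.0, -0.3]
finger_gap: 0.085
finger_force: 0.0
```

```bash
python3 look.py b wrist
```

```text
1.6 [0.52541535 0.3134548  0.24756192] [1.06384123e-01 9.94325071e-01 1.70784881e-04 2.07938141e-04]
wrist [0.452 0.33  0.391]
grey_handle 0.56 322 232 [0.527 0.316 0.13 ] [0.522 0.317 0.149]
blue_handle_end 0.73 325 228 [0.525 0.318 0.13 ] [0.52  0.319 0.149]
```

View pics/bwrist.png

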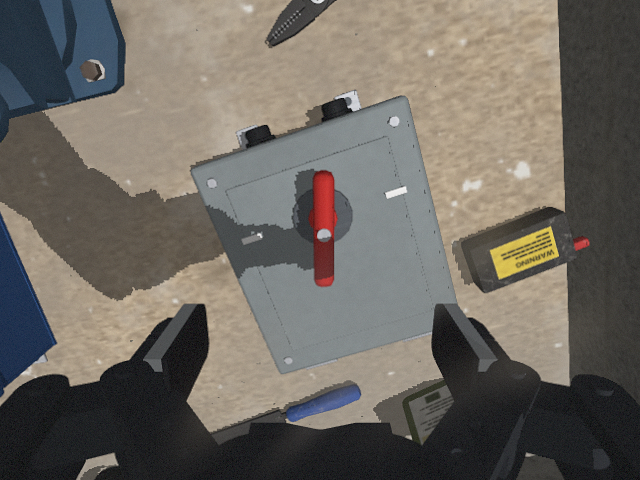

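The wrist picture shows the red bar from (323,172) to (324,286), with white marks at (396,192) and (252,238). I'll measure these using colour and depth.

```bash
cat > w.py <<'E'
from h import *
m=robot.camera_model('wrist'); I,D=robot.read_camera('wrist')
H=cv2.cvtColor(I,cv2.COLOR_RGB2HSV); k=((H[...,0]<8)|(H[...,0]>172))&(H[...,1]>150)&(H[...,2]>60); k[:,:200]=0;k[:,440:]=0
P=maskpts(m,k,D); zt=np.percentile(P[:,2],80); P=P[abs(P[:,2]-zt)<.008]
c,_,a=cv2.minAreaRect(P[:,:2].astype(np.float32)); w,V=np.linalg.eigh(np.cov(P[:,:2].T))
print('bar',len(P),'ztop',zt,c,_,'ang',np.arctan(V[1,1]/V[0,1]))
for s in (0,1):
  e=P[:,:2]@V[:,1]; print('end',np.round(P[e.argmax() if s else e.argmin()],4))
Q=[pt(m,u,v,D[v,u]) for u,v in ((396,192),(252,238))]; print(np.round(Q,4),np.arctan2(*(Q[1]-Q[0])[1::-1]))
E
python3 w.py
```

```text
bar 1809 ztop 0.14841632226692691 (0.522582471370697, 0.31720611453056335) (0.01332617737352848, 0.07755105942487717) ang -0.20448642716832738
end [0.5602 0.3076 0.1454]
end [0.4848 0.326  0.1435]
[[0.5142 0.3758 0.1047]
 [0.5262 0.2611 0.1039]] -1.4663419994516431
```

Call:
step_arm:
  slide:
    - [-0.0024,0.003,-0.03]
    - [0,0,-0.04]
    - [0,0,-0.04]
    - [0,0,-0.0175]
    - [0,0,0]
    - [0,0,0]
  delta_rot:
    - [0,0,0.009]
    - [0,0,0]
    - [0,0,0]
    - [0,0,0]
    - [0,0,0]
    - [0,0,0]
  grip: 0.085

```text
time_s: 2.65
eef_pos: [0.5229, 0.3186, 0.1216]
eef_rot: [0.102, 0.995, 0.001, 0.001]
wrist_force: [0.2, -0.6, 0.1]
finger_gap: 0.0853
finger_force: 0.0
```

Call:
step_arm:
  slide:
    - [0,0,0]
    - [0,0,0]
    - [0,0,0]
    - [0,0,0]
    - [0,0,0]
    - [0,0,0]
    - [0,0,0]
    - [0,0,0]
  delta_rot:
    - [0,0,0]
    - [0,0,0]
    - [0,0,0]
    - [0,0,0]
    - [0,0,0]
    - [0,0,0]
    - [0,0,0]
    - [0,0,0]
  grip: 0.0
  force: 50

```text
time_s: 3.65
eef_pos: [0.5218, 0.3168, 0.1202]
eef_rot: [0.102, 0.995, -0.001, 0.0]
wrist_force: [-1.2, -4.2, 5.5]
finger_gap: 0.013
finger_force: 49.7
```

```bash
python3 - <<'E'
from h import *
s=robot.get_state(); print({k:np.round(v,3) for k,v in s.items()})
I,D=robot.read_camera('wrist'); cv2.imwrite('pics/c.png',I[:,:,::-1])
E
```

```text
{'time_s': np.float64(3.65), 'joints': array([ 0.441,  0.329, -0.2  ,  1.042, -0.002,  0.646]), 'joint_velocities': array([ 0.001,  0.001,  0.001, -0.   , -0.001,  0.   ]), 'joint_torque': array([ 1.8630e+00, -4.1838e+01,  2.6710e+01, -1.3400e+00,  1.1080e+00,
       -1.8000e-02]), 'eef_pos': array([0.522, 0.317, 0.12 ]), 'eef_rot': array([ 0.102,  0.995, -0.001,  0.   ]), 'wrist_force': array([-1.178, -4.179,  5.52 ]), 'moment': array([-1.159,  0.376, -0.003]), 'finger_force': np.float64(49.694), 'finger_gap': np.float64(0.013)}
```

View pics/c.png

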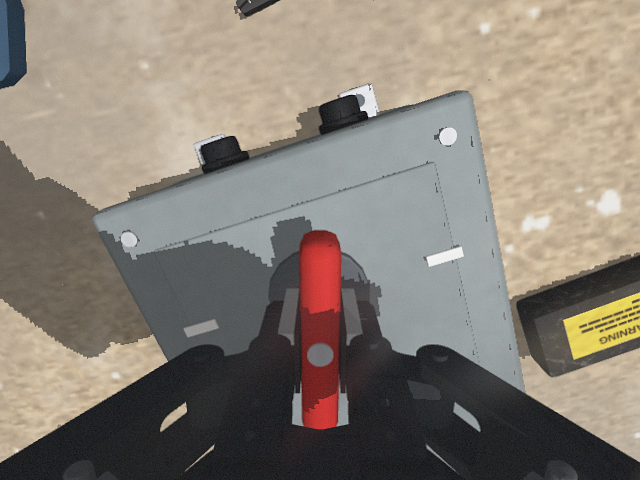

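The fingers hold the bar's centre (bar at x≈320, screw at (320,355)) with a 13 mm gap. Now I turn it clockwise in stages.

Call:
step_arm:
  slide:
    - [0,0,-0.0003]
    - [0,0,-0.0003]
    - [0,0,-0.0003]
    - [0,0,-0.0003]
    - [0,0,-0.0003]
    - [0,0,-0.0003]
    - [0,0,-0.0003]
    - [0,0,-0.0003]
  delta_rot:
    - [0,0,-0.08]
    - [0,0,-0.08]
    - [0,0,-0.08]
    - [0,0,-0.08]
    - [0,0,-0.08]
    - [0,0,-0.08]
    - [0,0,-0.08]
    - [0,0,-0.08]
  force: 60

```text
time_s: 4.7
eef_pos: [0.5215, 0.318, 0.1176]
eef_rot: [0.411, 0.912, 0.0, -0.0]
wrist_force: [-2.2, 0.5, 3.3]
finger_gap: 0.0132
finger_force: 60.5
```

```bash
python3 - <<'E'
from h import *
s=robot.get_state(); print({k:np.round(s[k],3) for k in ('eef_pos','wrist_force','moment','finger_gap','joints')}); q=s['eef_rot']; print('yaw',2*np.arctan2(q[1],q[0])-np.pi)
E
```

```text
{'eef_pos': array([0.522, 0.318, 0.118]), 'wrist_force': array([-2.237,  0.458,  3.289]), 'moment': array([-0.728,  0.21 ,  0.21 ]), 'finger_gap': np.float64(0.013), 'joints': array([ 0.442,  0.331, -0.203,  1.037,  0.   ,  1.288])}
yaw -0.8462345145275578
```

Call:
step_arm:
  slide:
    - [0,0,-0.0003]
    - [0,0,-0.0003]
    - [0,0,-0.0003]
    - [0,0,-0.0003]
    - [0,0,-0.0003]
    - [0,0,-0.0003]
    - [0,0,-0.0003]
    - [0,0,0]
  delta_rot:
    - [0,0,-0.08]
    - [0,0,-0.08]
    - [0,0,-0.08]
    - [0,0,-0.08]
    - [0,0,-0.08]
    - [0,0,-0.08]
    - [0,0,-0.08]
    - [0,0,0]

```text
time_s: 5.7
eef_pos: [0.5219, 0.3185, 0.1152]
eef_rot: [0.646, 0.764, 0.001, -0.0]
wrist_force: [-1.0, 1.4, 0.9]
finger_gap: 0.0131
finger_force: 59.7
```

```bash
cat > st.py <<'E'
from h import *
s=robot.get_state(); print({k:np.round(s[k],3) for k in ('time_s','eef_pos','wrist_force','moment','finger_gap','joints')}); q=s['eef_rot']; print('yaw',2*np.arctan2(q[1],q[0])-np.pi)
E
python3 st.py
```

```text
{'time_s': np.float64(5.7), 'eef_pos': array([0.522, 0.319, 0.115]), 'wrist_force': array([-0.951,  1.414,  0.89 ]), 'moment': array([-0.128, -0.081, -0.094]), 'finger_gap': np.float64(0.013), 'joints': array([ 4.420e-01,  3.340e-01, -2.050e-01,  1.031e+00,  1.000e-03,
        1.845e+00])}
yaw -1.403523511223177
```

Call:
step_arm:
  slide:
    - [0,0,-0.0002]
    - [0,0,-0.0002]
    - [0,0,0]
  delta_rot:
    - [0,0,-0.03]
    - [0,0,-0.03]
    - [0,0,0]

```text
time_s: 6.08
eef_pos: [0.522, 0.3185, 0.115]
eef_rot: [0.669, 0.744, 0.001, -0.0]
wrist_force: [-1.0, 4.6, -0.0]
finger_gap: 0.013
finger_force: 59.6
```

```bash
python3 st.py
```

```text
{'time_s': np.float64(6.075), 'eef_pos': array([0.522, 0.319, 0.115]), 'wrist_force': array([-0.986,  4.608, -0.011]), 'moment': array([ 0.456, -0.062,  0.054]), 'finger_gap': np.float64(0.013), 'joints': array([ 0.441,  0.334, -0.205,  1.031,  0.002,  1.906])}
yaw -1.4646769235227832
```

Call:
step_arm:
  slide:
    - [0,0,0]
    - [0,0,0]
    - [0,0,0]
  delta_rot:
    - [0,0,-0.02]
    - [0,0,-0.02]
    - [0,0,0]

```text
time_s: 6.45
eef_pos: [0.522, 0.3186, 0.115]
eef_rot: [0.682, 0.731, 0.001, -0.0]
wrist_force: [0.2, 4.8, 0.3]
finger_gap: 0.0131
finger_force: 65.7
```

```bash
python3 st.py
```

```text
{'time_s': np.float64(6.45), 'eef_pos': array([0.522, 0.319, 0.115]), 'wrist_force': array([0.219, 4.849, 0.268]), 'moment': array([ 0.675, -0.259,  1.254]), 'finger_gap': np.float64(0.013), 'joints': array([ 4.420e-01,  3.340e-01, -2.050e-01,  1.030e+00,  1.000e-03,
        1.943e+00])}
yaw -1.501558222179857
```

The moment jumped to 1.25 N m, so the handle is at its stop. I'll unwind a little of the wind-up, open the fingers and lift away.

Call:
step_arm:
  slide:
    - [0,0,0]
    - [0,0,0]
  delta_rot:
    - [0,0,0.015]
    - [0,0,0]

```text
time_s: 6.7
eef_pos: [0.522, 0.3185, 0.115]
eef_rot: [0.677, 0.736, 0.001, -0.0]
wrist_force: [-0.1, 6.0, 1.1]
finger_gap: 0.0131
finger_force: 61.3
```

Call:
step_arm:
  slide:
    - [0,0,0]
    - [0,0,0]
    - [0,0,0]
    - [0,0,0]
    - [0,0,0]
    - [0,0,0]
    - [0,0,0]
    - [0,0,0]
  delta_rot:
    - [0,0,0]
    - [0,0,0]
    - [0,0,0]
    - [0,0,0]
    - [0,0,0]
    - [0,0,0]
    - [0,0,0]
    - [0,0,0]
  grip: 0.085

```text
time_s: 7.7
eef_pos: [0.5218, 0.3177, 0.1149]
eef_rot: [0.678, 0.735, 0.0, 0.0]
wrist_force: [-1.2, 0.2, -0.0]
finger_gap: 0.0848
finger_force: 0.0
```

Call:
step_arm:
  slide:
    - [0,0,0.015]
    - [0,0,0.03]
    - [0,0,0.03]
    - [0,0,0.03]
    - [0,0,0.025]
    - [0,0,0]
    - [0,0,0]
  delta_rot:
    - [0,0,0]
    - [0,0,0]
    - [0,0,0]
    - [0,0,0]
    - [0,0,0]
    - [0,0,0]
    - [0,0,0]

```text
time_s: 8.57
eef_pos: [0.5215, 0.3175, 0.2444]
eef_rot: [0.678, 0.735, -0.0, -0.0]
wrist_force: [-0.5, -0.8, -0.0]
finger_gap: 0.0851
finger_force: 0.0
```

```bash
python3 st.py; sed -i '/^Q=/d' w.py; python3 w.py; python3 look.py d wrist top|grep -A3 -E '^top|mask'
```

```text
{'time_s': np.float64(8.575), 'eef_pos': array([0.521, 0.317, 0.244]), 'wrist_force': array([-0.502, -0.835, -0.032]), 'moment': array([ 0.047,  0.065, -0.023]), 'finger_gap': np.float64(0.085), 'joints': array([ 0.441,  0.245, -0.04 ,  1.287, -0.   ,  1.931])}
yaw -1.4897747786098257
bar 2007 ztop 0.14279891175756598 (0.5210410952568054, 0.3176615536212921) (0.013804337941110134, 0.07823571562767029) ang -1.4615277783194995
end [0.5275 0.279  0.14  ]
end [0.5157 0.3564 0.1353]
mask grey_handle 0.58 2520 [0.488 0.503]
2317 [0.52092426 0.32061005 0.14204894] [0.51093593 0.27829364 0.13356034] [0.53155298 0.35666124 0.14547897]
[0.00393397 0.02229013] [-0.10632677  0.99433124]
top [0.496 0.097 1.204]
grey_handle 0.69 209 267 [0.531 0.313 0.13 ] [0.532 0.317 0.112]
blue_handle_end 0.62 375 292 [ 0.476 -0.061  0.13 ] [ 0.476 -0.066  0.099]
mask grey_handle 0.7 179 [0.558 0.328]
166 [0.52463384 0.30518899 0.14089815] [0.51579661 0.27455178 0.13411019] [0.53370037 0.33269573 0.14619994]
[0.00397037 0.0167974 ] [-0.11007527  0.99392325]
```

View pics/dwrist.png

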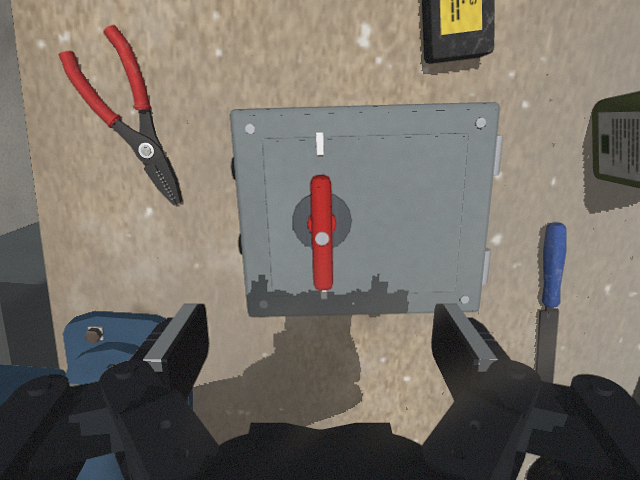

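The bar now points at the marks (mark at (320,143), bar from (321,178) to (323,288)). Its angle is -1.462 against the marks' -1.466, it has sunk 5.6 mm, and the gripper is clear.

```bash
python3 -c "
from bench import robot; print(robot.hand_in())"
```

```text
the job is handed in; nothing more can be done
None
```

The grey enclosure's red T-handle is turned clockwise to its stop and released, with its bar in line with the white marks; the black handle was not touched, and the job is handed in.

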